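# Find the heavy side of a flywheel on a balancing stand and hold it down

## Robot

A 7-joint arm with a two-finger parallel gripper is mounted at the origin on a cart in front of the work surface, level with it; the furniture and walls round the work are solid. World frame = base frame: x ahead of the robot, y to its left, z up, the work surface at z = 0. Lengths are in m, angles in rad, forces in N, time in s.
With the tool pointing down it reaches from about 0.35 to 0.775 m from the base axis. Payload 3.1 kg.
Tool frame: the origin (TCP) lies midway between the tips of the shut fingers; the grasp point (between the pads) lies 19 mm behind it; z points along the fingers, y is the line along which they close (so a half turn about z gives the same grasp; the last joint's range is limited). The gripper opens to 85 mm and grips with 20 to 120 N. Pads are 22 mm wide; open, the fingers measure 114 mm over their backs; the gripper's body (76 mm by 85 mm) begins 54 mm behind the grasp point. The pads swing forward as they close: fully open they stand 13 mm farther back than shut.
Start: joints at [-1.278, 0.311, 0.014, 1.512, -0.004, 1.319, -0.027], TCP at [0.181, 0.519, 0.231] pointing down, gripper open.
Joint ranges: [-2.7, 2.7], [-0.3, 1.91], [-1.27, 1.3], [0.12, 2.57], [-1.44, 4.58], [0.2, 2.03], [-3.05, 3.05]. Speed limits (rad/s): [2.79, 2.79, 3.14, 3.14, 3.14, 3.14, 3.14].

## Interface

Orientations are given as a unit quaternion [w, x, y, z].
In Python, from bench import sense, cams, job gives the robot as it stands.
- The arm moves only by the tool servo_tool, never from a script. Its arguments are lists of equal length, an entry for each row: "grip": the closure, from -1 (fully open) to 1 (shut); "xyz": the shift along the world's x, y, z in cm, a list of three; "turn": the turn about the world's z in rad. In form: {"grip": [grip, ...], "xyz": [[dx, dy, dz], ...], "turn": [turn, ...]}. A call has 1 to 12 rows; each row shifts and turns the commanded pose from where the row before left it; what a row does not reach is not made up. A row lasts 1/10 s, in which the tool goes at most 50 mm and 8.59 degrees, less where a joint would pass 70% of its speed; a pose out of reach is approached as far as the arm can. A call is refused whole if a number of a shift passes 5 or a number of a turn 0.15, either way. A call with a gripper value outside its range is refused whole. The fingers move at their own pace and stop on an object; "newtons" is the grip in N (left out, the last holds). Time passes only in rows, so rows that do not move let the fingers close. It gives the time, the measured TCP pose, the force, the opening and the grip force at its end, in the units of the state.
- sense(): the state, without advancing time (a new reading comes with each control period).
- cams.read_camera(name): name is "scene" or "top" or "wrist"; returns the picture (480x640x3 uint8, red, green, blue); there is no depth.
- cams.camera_info(name): a dict with "K" (3x3 intrinsics, pixels), "T" (4x4, takes a point from camera to world coordinates). Camera axes: x right, y up, looking along -z (the intrinsics and any distortion apply to the point x, -y, -z); pixel columns grow to the right and rows downward; lengths in m; the calibration is good to about 2 mm. The wrist camera is an equidistant fisheye: a pixel r from the principal point sees the ray r / f radians off the axis. A picture is of the moment at which its call begins: read the wrist's pose just before it. camera_info takes no time and is no camera call; for the wrist camera it gives the pose at the moment of the call.
- job.close_job(): hands the job in; it is judged then, once.
The state is a dict: "t": time; "q": joint angles; "dq": joint speeds; "tau": joint torques, N m; "ee_pos": TCP position; "eef_rot": TCP orientation; "force": force on the tool from outside, world axes, zero at the start; "ft_torque": the same for the moment, N m; "finger_gap": finger opening in m; "grasp_force": force on a finger pad.
Only numpy, scipy, OpenCV 4.12 (cv2) and the standard library are available. Lean on these libraries where they do the work, as an engineer would, in place of code of your own. Each camera call takes 0.05 s, during which the arm holds its last target. There are 200 camera calls.

## Task

The flywheel on the small blue-based balancing stand has a heavy side that cannot be seen. Turn the wheel by hand so that its heavy side is lifted, and let it go to learn where it sinks to; the bearings' drag stops it a little short each time, so try it from both sides. Then turn the wheel so that its heavy side points straight down and finish still gripping its rim between the fingers, keeping it motionless there to be marked, and leave everything else on the bench where it is.

Things in the scene. Friction and masses are not known exactly. Their poses are not given: they have to be found in the camera images.
- stand: Balancing stand, fixed to the bench: blue base plate 120 (x) x 140 (y) x 12 mm, two grey posts 10 x 22 mm at x = -36 and +36 mm rising to 113 mm with the bearings. Origin: centre of its underside; z up; x along the axle (roughly away from the robot). It stands anywhere on the free bench, turned up to 0.45 rad.
- axle (a point): Centre of the flywheel, 100 mm above the bench, midway between the posts; x along the axle, z up; does not turn with the wheel. The wheel is a bare aluminium disc 124 mm in diameter, rim 16 mm thick from radius 36 mm outwards, hub 32 mm long; its top is 162 mm above the bench and the posts lie 23 mm clear of either face of the rim.
- wheel_mark (a point): Point in mid-thickness of the wheel, 49 mm from the axle, behind the red dots (14 mm) painted on both faces of the rim; a red stripe crosses the rim's edge at the same angle. Turns with the wheel. With the red mark on top, a yellow dot is at the stand's -y side (right, from the robot) and a blue one at the bottom. The marks are for reference only: the heavy side lies at an unknown angle from it, another at every start.
- wheel (a joint): Angle of the wheel (rad), unlimited; 0 with the red mark at the top; grows as the mark goes from the top towards the stand's -y side (right, seen from the robot). The bearings drag: left alone the wheel creeps, without overshoot, within a few seconds, to where its heavy side is 15 to 25 degrees short of the bottom; nearer the bottom, or as near the top, it stays as left. Turning it takes under 3 N at the rim.
- balance_point (a point): Point used by the judge: inside the hub, only 0.1 mm from the axle, towards the wheel's heavy side; its axes are the wheel's own and tell nothing of the heavy side. It lies too close to the axle for any reading or picture to show its direction, so it has to be found by trying the wheel.
- multimeter: Yellow multimeter, 155 x 78 x 44 mm, lying at the back right of the stand; leave it alone. Origin: centre of its underside.
- side_cutters: Blue-handled side cutters, 134 mm long, 14 mm thick, lying far to the right of the stand; leave them alone. Origin: centre of the underside.
- marker_red: White marker with a red cap, 132 mm long, lying near the bench edge, right of the stand; leave it alone. Origin: centre of its underside.
- caliper: Steel caliper, 185 mm long, lying at the bench edge, just right of the stand; leave it alone. Origin: centre of its underside.
- long_nose_pliers: Red-handled long-nose pliers, 173 mm long, lying behind the stand; leave them alone. Origin: centre of the underside.

How it is judged:
On the way, in this order (a step that is already met when the one before it is completed fails the run):
1. the wheel is turned by hand until its heavy side stands more than 30 degrees from the bottom (contact force between the fingers and wheel above 0.5 N and z of balance_point in the frame of axle above -8.66e-05 m), for 0.1 s.
2. the wheel is let go and has settled (contact force between the fingers and wheel below 0.1 N and velocity of joint wheel between -0.05 and 0.05 rad/s), for 0.3 s.
At the end, for the whole second after the job is handed in: The heavy side is straight down within 10 degrees, and the wheel is motionless with its rim gripped (finger force over 5 N); nothing else on the bench has been shifted by more than 20 mm (z of balance_point in the frame of axle below -9.85e-05 m and contact force between the fingers and wheel above 5 N and velocity of joint wheel between -0.03 and 0.03 rad/s); the arm keeps its last pose, push and grip.
It fails at once if the multimeter is shifted by more than 20 mm (distance of multimeter from where it was at the start of the episode above 0.02 m).
It fails at once if the side cutters is shifted by more than 20 mm (distance of side_cutters from where it was at the start of the episode above 0.02 m).
It fails at once if the marker red is shifted by more than 20 mm (distance of marker_red from where it was at the start of the episode above 0.02 m).
It fails at once if the caliper is shifted by more than 20 mm (distance of caliper from where it was at the start of the episode above 0.02 m).
It fails at once if the long nose pliers is shifted by more than 20 mm (distance of long_nose_pliers from where it was at the start of the episode above 0.02 m).
It also fails if it takes over 51 s, if anything falls off the work surface, if the arm or the gripper's body presses on something with over 40 N, if the wrist force passes 120 N, or if a joint passes its speed limit or range.

## Working session

There is one attempt and no reset: what is moved stays moved. The work goes in short steps, Python scripts to look and compute and a tool call to move; the robot and the scene stay as the last step left them, time stands still between calls to the robot, and variables do not carry over. Pictures are saved under pics/ and viewed, at most 10 in all, crops included, and the job is handed in when it is done.

Besides the shell and the picture viewer there is one more tool, called in YAML: its name, and indented under it one key for each argument. servo_tool: Moves the arm, as the interface text tells. Its arguments: {"type":"object","properties":{"grip":{"type":"array","items":{"type":"number"}},"xyz":{"type":"array","items":{"type":"array","items":{"type":"number"}}},"turn":{"type":"array","items":{"type":"number"}},"newtons":{"type":"number"}},"required":["grip","xyz","turn"]}

```bash
mkdir -p pics
python3 - <<'E'
from bench import sense,cams
import cv2,numpy as np
s=sense();print({k:np.round(v,3).tolist() for k,v in s.items()})
for n in ("scene","top"):
    im=cams.read_camera(n);cv2.imwrite(f"pics/{n}0.png",im[:,:,::-1]);i=cams.camera_info(n);print(n,i["K"],np.round(i["T"],3),[k for k in i])
E
```

```text
{'t': 0.0, 'q': [-1.278, 0.312, 0.014, 1.513, -0.004, 1.319, -0.027], 'dq': [0.002, -0.001, 0.001, -0.0, 0.001, 0.001, -0.001], 'tau': [-0.0, -37.992, 0.146, -23.059, 0.012, 0.013, -0.0], 'ee_pos': [0.18, 0.519, 0.23], 'eef_rot': [-0.0, 0.167, 0.986, -0.001], 'force': [-0.155, 0.168, -0.326], 'ft_torque': [0.053, 0.031, -0.012], 'grasp_force': 0.0, 'finger_gap': 0.085}
scene [[468.79096382   0.         316.6740933 ]
 [  0.         468.79096382 242.8018318 ]
 [  0.           0.           1.        ]] [[ 0.805  0.349 -0.481  0.012]
 [-0.594  0.482 -0.644 -0.732]
 [ 0.007  0.804  0.595  0.763]
 [ 0.     0.     0.     1.   ]] ['K', 'T']
top [[516.12554471   0.         325.35836511]
 [  0.         516.12554471 240.1808999 ]
 [  0.           0.           1.        ]] [[ 0.007  0.992 -0.122  0.372]
 [-1.     0.005 -0.015 -0.026]
 [-0.015  0.122  0.992  1.405]
 [ 0.     0.     0.     1.   ]] ['K', 'T']
```

View pics/scene0.png

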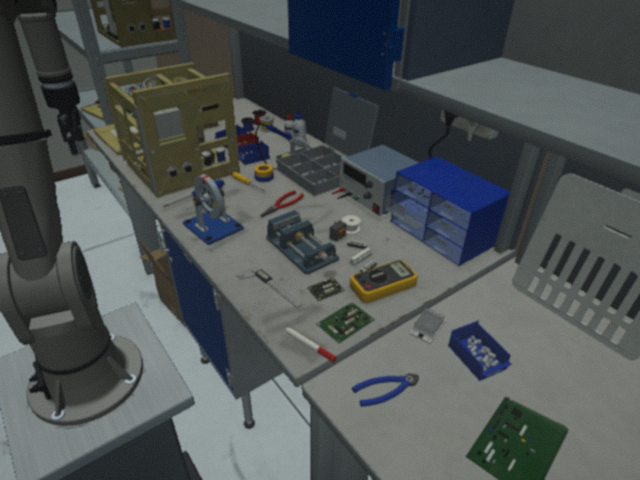

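View pics/top0.png

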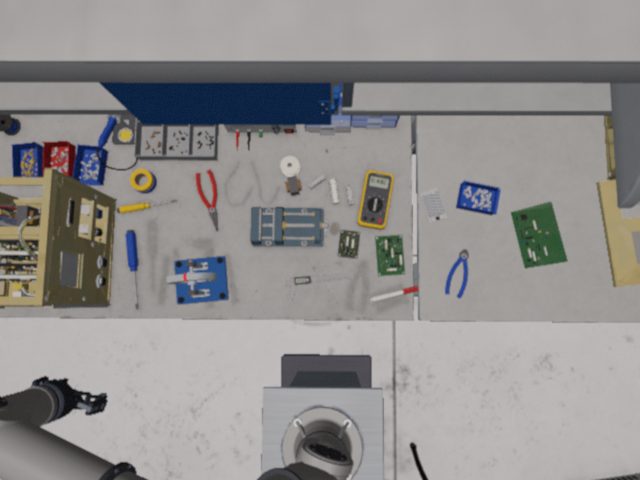

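The scene view shows the stand at about (210,215), with the long-nose pliers behind it. In the top view its blue base is at about (202,280), the pliers at (207,200) and the caliper at (310,280). I'll measure the base next.

```bash
cat > h.py <<'E'
import numpy as np,cv2
from bench import sense,cams
def ray(n,uv,info=None):
    i=info or cams.camera_info(n);K,T=i["K"],np.array(i["T"]);d=np.array([(uv[0]-K[0][2])/K[0][0],(uv[1]-K[1][2])/K[1][1]])
    if n=="wrist":
        r=np.hypot(*d);d3=np.array([*(d/r*np.sin(r)),np.cos(r)]) if r>1e-9 else np.array([0,0,1.])
    else: d3=np.array([*d,1])
    return T[:3,3],T[:3,:3]@(d3*[1,-1,-1])
def onz(n,uv,z,info=None):
    o,d=ray(n,uv,info);return o+d*(z-o[2])/d[2]
def proj(n,p,info=None):
    i=info or cams.camera_info(n);K,T=np.array(i["K"]),np.array(i["T"]);c=(T[:3,:3].T@(np.array(p)-T[:3,3]))*[1,-1,-1]
    if n=="wrist":
        h=np.hypot(c[0],c[1]);t=np.arctan2(h,c[2]);m=c[:2]/max(h,1e-9)*t
    else: m=c[:2]/c[2]
    return np.array([K[0,0]*m[0]+K[0,2],K[1,1]*m[1]+K[1,2]])
E
python3 - <<'E'
from h import *
im=cv2.imread("pics/top0.png")
h=cv2.cvtColor(im,cv2.COLOR_BGR2HSV)
m=cv2.inRange(h,(100,120,60),(125,255,255));w=np.zeros_like(m);w[245:315,165:240]=m[245:315,165:240]
pts=np.argwhere(w)[:,::-1]
P=np.array([onz("top",p,.012)[:2] for p in pts])
r=cv2.minAreaRect(P.astype(np.float32)*1000);print(len(pts),r,cv2.boxPoints(r))
print(np.round(cams.camera_info("wrist")["T"],3),cams.camera_info("wrist")["K"])
cv2.imwrite("pics/c1.png",np.hstack([cv2.resize(im[245:315,160:245],None,fx=4.5,fy=4.5),cv2.resize(cv2.imread("pics/scene0.png")[165:250,175:250],None,fx=3.706,fy=3.706)[:315]]))
E
```

```text
1225 ((434.52154541015625, 332.0686950683594), (115.25402069091797, 136.31512451171875), 6.009063243865967) [[370.07605 393.81903]
 [384.3463  258.25293]
 [498.96704 270.31836]
 [484.69678 405.88446]]
[[ 0.328 -0.899 -0.29   0.106]
 [ 0.945  0.312  0.102  0.545]
 [-0.002 -0.307  0.952  0.373]
 [ 0.     0.     0.     1.   ]] [[371.64829954   0.         322.18371329]
 [  0.         371.64829954 237.77797143]
 [  0.           0.           1.        ]]
```

View pics/c1.png

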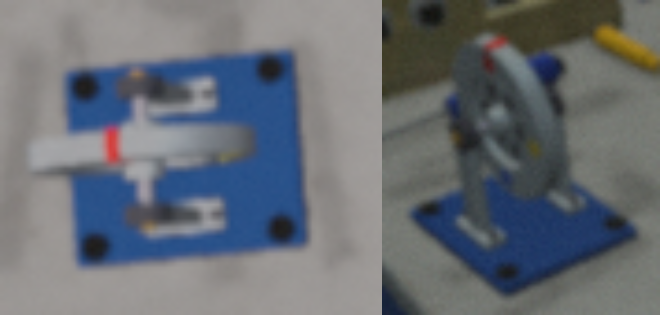

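The crop shows the red stripe close to the top of the wheel, slightly to the left (+y), and the yellow dot to the right. The base measures 115 x 136 mm with a yaw of 6°, which agrees with the given size. I'll move above the wheel and turn the fingers to close along the axle.

servo_tool:
  grip: [-1,-1,-1,-1,-1,-1,-1,-1,-1]
  xyz:
    - [1.5,-2.4,0]
    - [1.5,-2.4,0]
    - [1.5,-2.4,0]
    - [1.5,-2.3,0]
    - [4.9,-2.3,0]
    - [4.9,-2.3,0]
    - [4.8,-2.3,0]
    - [4.8,-2.3,0]
    - [0,0,0]
  turn: [-0.141,-0.141,-0.141,-0.141,-0.141,-0.141,-0.141,-0.141,0]
  newtons: 30

```text
t: 1.0
ee_pos: [0.4291, 0.3314, 0.231]
eef_rot: [0.004, 0.674, 0.739, -0.0]
force: [0.4, -0.6, -0.4]
finger_gap: 0.0854
grasp_force: 0.0
```

Run:
```python
from h import *
i=cams.camera_info("wrist");w=cams.read_camera("wrist")[:,:,::-1];s=cams.read_camera("scene")[:,:,::-1];t=cams.read_camera("top")[:,:,::-1]
np.save("wi.npy",i["T"])
for n,a in (("wrist",w),("scene",s),("top",t)): cv2.imwrite(f"pics/{n}1.png",a)
q=sense();print(q["ee_pos"],q["eef_rot"],q["t"])
c=cv2.resize(s[165:250,175:250],None,fx=5.647,fy=5.647); cv2.imwrite("pics/v1.png",cv2.resize(np.hstack([w,np.vstack([c[:480]])]),(800,360)))
```

```text
[0.42072931 0.33887872 0.23063009] [-5.31437125e-04  6.67775241e-01  7.44362418e-01 -7.32450774e-04] 1.15
```

View pics/v1.png

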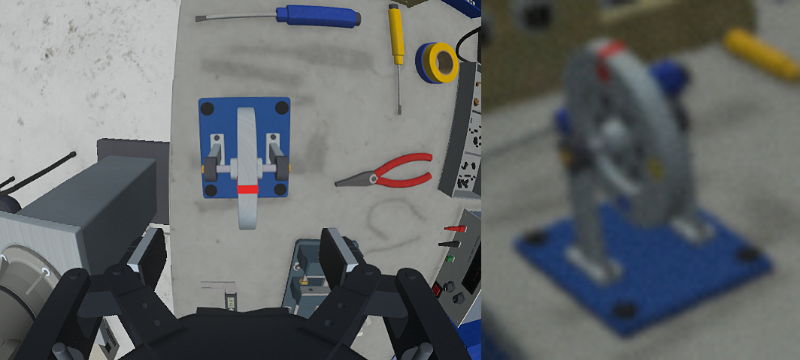

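The wrist view shows the wheel from above, with the red stripe at about (247,189) in the 800-wide picture, the pads at (150,255) and (335,255), and the pliers at right. I'll measure the wheel centre and stripe with rays.

Run:
```python
from h import *
T=np.load("wi.npy");print(np.round(T,3));I=dict(K=cams.camera_info("wrist")["K"],T=T)
im=cv2.imread("pics/wrist1.png");h=cv2.cvtColor(im,cv2.COLOR_BGR2HSV)
m=cv2.inRange(h,(100,120,60),(125,255,255));w=np.zeros_like(m);w[110:280,250:400]=m[110:280,250:400]
P=np.array([onz("wrist",p,.012,I)[:2] for p in np.argwhere(w)[:,::-1]])
r=cv2.minAreaRect(P.astype(np.float32)*1000);print(r,cv2.boxPoints(r).tolist())
m=cv2.inRange(h,(0,150,90),(6,255,255))|cv2.inRange(h,(174,150,90),(180,255,255));w=np.zeros_like(m);w[150:320,300:360]=m[150:320,300:360]
c=np.argwhere(w)[:,::-1].mean(0);print("red",c,w.sum()/255,onz("wrist",c,.162,I))
for z in (0,.012):print(proj("wrist",[.4345,.332,z],I))
q=sense();print(q["ee_pos"],q["t"],q["q"])
```

```text
[[ 0.996 -0.086 -0.034  0.421]
 [ 0.092  0.946  0.311  0.411]
 [ 0.005 -0.313  0.95   0.373]
 [ 0.     0.     0.     1.   ]]
((433.4698791503906, 333.5785827636719), (118.10205841064453, 137.46560668945312), 5.987833023071289) [[367.5710144042969, 395.7763671875], [381.9110412597656, 259.06072998046875], [499.3687438964844, 271.38079833984375], [485.0287170410156, 408.096435546875]]
red [328.36977492 251.66237942] 311.0 [0.43316314 0.33303314 0.162     ]
[326.23436223 197.58995066]
[326.42400885 200.10403952]
[0.42072931 0.33887872 0.23063009] 1.15 [-0.97413288  0.29852466  0.34465613  1.54818656 -0.10369284  1.31447164
 -0.50870608]
```

Both cameras put the wheel centre at (0.4335, 0.333) with a yaw of 6.0°, and the red stripe is at the top. Next I'll settle the arm and descend.

servo_tool:
  grip: [-0.6,-0.5,-0.5,-0.5]
  xyz:
    - [0,0,-2]
    - [0,0,-2]
    - [0,0,0]
    - [0,0,0]
  turn: [0,0,0,0]

```text
t: 1.55
ee_pos: [0.4199, 0.3399, 0.1913]
eef_rot: [-0.0, 0.667, 0.745, -0.0]
force: [-0.2, 0.4, 0.4]
finger_gap: 0.0639
grasp_force: 0.0
```

servo_tool:
  grip: [-0.5,-0.5,-0.5,-0.5,-0.5]
  xyz:
    - [0.7,-0.4,0]
    - [0.7,-0.3,0]
    - [0,0,-3]
    - [0,0,-3]
    - [0,0,0]
  turn: [0,0,0,0,0]

```text
t: 2.05
ee_pos: [0.4336, 0.3294, 0.1281]
eef_rot: [-0.0, 0.668, 0.744, -0.004]
force: [0.5, -0.8, -0.8]
finger_gap: 0.0642
grasp_force: 0.0
```

servo_tool:
  grip: [1,1,1,1,1]
  xyz:
    - [0,0,0]
    - [0,0,0]
    - [0,0,0]
    - [0,0,0]
    - [0,0,0]
  turn: [0,0,0,0,0]
  newtons: 25

```text
t: 2.55
ee_pos: [0.4337, 0.3324, 0.1331]
eef_rot: [-0.001, 0.668, 0.744, -0.001]
force: [-5.7, -2.0, 6.0]
finger_gap: 0.0155
grasp_force: 27.5
```

servo_tool:
  grip: [1,1,1,1,1,1,1,1,1]
  xyz:
    - [0.09,-0.88,-0.08]
    - [0.09,-0.85,-0.23]
    - [0.08,-0.8,-0.38]
    - [0.08,-0.73,-0.51]
    - [0.07,-0.62,-0.63]
    - [0.05,-0.51,-0.73]
    - [0.04,-0.37,-0.81]
    - [0,0,0]
    - [0,0,0]
  turn: [0,0,0,0,0,0,0,0,0]

```text
t: 3.45
ee_pos: [0.4387, 0.2857, 0.0992]
eef_rot: [-0.002, 0.668, 0.744, 0.0]
force: [-5.1, -0.4, 5.7]
finger_gap: 0.0159
grasp_force: 35.0
```

```bash
cat > look.py <<'E'
from h import *
import sys
C=np.array([.4335,.333,.1]);a=np.radians(6);X=np.array([np.cos(a),np.sin(a),0]);Y=np.array([-np.sin(a),np.cos(a),0])
k=sys.argv[1]
def red(im):
    h=cv2.cvtColor(im,cv2.COLOR_BGR2HSV)
    return cv2.inRange(h,(0,140,80),(7,255,255))|cv2.inRange(h,(173,140,80),(180,255,255))
out=[]
for n in ("wrist","top"):
    I=cams.camera_info(n);im=np.ascontiguousarray(cams.read_camera(n)[:,:,::-1]);cv2.imwrite(f"pics/{n}_{k}.png",im)
    N,_,st,ce=cv2.connectedComponentsWithStats(red(im))
    for j in range(1,N):
        if st[j,4]<4: continue
        o,d=ray(n,ce[j],I)   # intersect rim cylinder r=.062
        o2=np.array([(o-C)@Y,o[2]-C[2]]);d2=np.array([d@Y,d[2]])
        A,B,D=d2@d2,2*o2@d2,o2@o2-.062**2;q=B*B-4*A*D
        if q<0: continue
        s=(-B-q**.5)/2/A;x=(o-C+s*d)@X;p=o2+s*d2
        if abs(x)<.02: print(n,"red edge theta deg %.1f x %.4f area %d"%(np.degrees(np.arctan2(-p[0],p[1])),x,st[j,4]),ce[j].round(1))
s=sense();e=s["ee_pos"]-C
print("t",s["t"],"tool y,z rel",e@Y,e[2]+.019,"x",e@X,"ang",np.degrees(np.arctan2(-(e@Y),e[2]+.019)),"gap",s["finger_gap"],s["grasp_force"])
E
python3 look.py a
```

```text
t 3.55 tool y,z rel -0.04757070451764531 0.0181964647845456 x 0.00020331836520221953 ang 69.06744316540104 gap 0.015589504024060149 35.03381967544556
```

servo_tool:
  grip: [-0.4,-0.4,-0.4,-0.4,-0.4,-0.4,-0.4,-0.4,-0.4,-0.4,-0.4,-0.4]
  xyz:
    - [0,0,0]
    - [0,0,0]
    - [0,0,0]
    - [0,0,0]
    - [0,0,0]
    - [0,0,0]
    - [0,0,0]
    - [0,0,0]
    - [0,0,0]
    - [0,0,0]
    - [0,0,0]
    - [0,0,0]
  turn: [0,0,0,0,0,0,0,0,0,0,0,0]

```text
t: 4.75
ee_pos: [0.4404, 0.2842, 0.0976]
eef_rot: [0.0, 0.668, 0.744, -0.0]
force: [0.8, 0.4, -0.1]
finger_gap: 0.0598
grasp_force: 0.0
```

```bash
python3 look.py b
```

```text
wrist red edge theta deg 0.3 x 0.0002 area 2223 [315.7 257.4]
t 4.85 tool y,z rel -0.04925192293491701 0.016595159100889722 x 0.0017534522355778521 ang 71.37904488915508 gap 0.06001464069021115 0.0
```

servo_tool:
  grip: [-0.4,-0.4,-0.4,-0.4,-0.4,-0.4,-0.4,-0.4,-0.4,-0.4,-0.4,-0.4]
  xyz:
    - [0,0,0]
    - [0,0,0]
    - [0,0,0]
    - [0,0,0]
    - [0,0,0]
    - [0,0,0]
    - [0,0,0]
    - [0,0,0]
    - [0,0,0]
    - [0,0,0]
    - [0,0,0]
    - [0,0,0]
  turn: [0,0,0,0,0,0,0,0,0,0,0,0]

```text
t: 6.05
ee_pos: [0.4404, 0.2842, 0.0976]
eef_rot: [0.0, 0.668, 0.744, 0.0]
force: [-0.6, -0.6, -0.2]
finger_gap: 0.0599
grasp_force: 0.0
```

```bash
python3 look.py c
```

```text
wrist red edge theta deg 0.3 x 0.0003 area 2222 [315.8 257.4]
t 6.15 tool y,z rel -0.04928844317071321 0.016601279077893504 x 0.0017480426403792288 ang 71.38550222070324 gap 0.05978985766315701 0.0
```

Run:
```python
import cv2,numpy as np
cv2.imwrite("pics/v2.png",cv2.resize(np.hstack([cv2.imread("pics/wrist_a.png"),cv2.imread("pics/wrist_c.png")]),(800,300)))
```

```text
(no output)
```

View pics/v2.png

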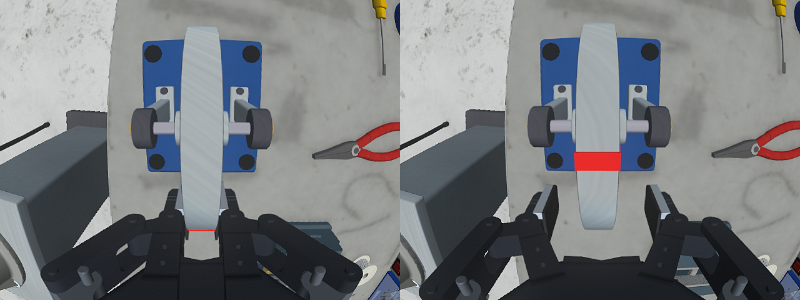

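Image a (left) shows the stripe carried round to the fingers. Image c (right) shows it back at the top, at about (598,161), so the wheel settled at +0.3°. Now I'll try it from the other side.

Run:
```python
import numpy as np
def arc(a0,a1,n,R=5.15):
    t=np.radians(np.linspace(a0,a1,n+1));y=-R*np.sin(t);z=R*np.cos(t);c,s=np.cos(np.radians(6)),np.sin(np.radians(6))
    print(np.round(np.c_[-s*np.diff(y),c*np.diff(y),np.diff(z)],2).tolist())
arc(71,-19,9)
```

```text
[[-0.04, 0.36, 0.82], [-0.05, 0.5, 0.74], [-0.07, 0.62, 0.65], [-0.08, 0.72, 0.53], [-0.08, 0.8, 0.39], [-0.09, 0.86, 0.25], [-0.09, 0.89, 0.09], [-0.09, 0.89, -0.06], [-0.09, 0.87, -0.22]]
```

servo_tool:
  grip: [1,1,1,1,1]
  xyz:
    - [-0.15,0,0]
    - [0,0,0]
    - [0,0,0]
    - [0,0,0]
    - [0,0,0]
  turn: [0,0,0,0,0]

```text
t: 6.65
ee_pos: [0.4389, 0.2843, 0.0977]
eef_rot: [-0.0, 0.668, 0.744, 0.0]
force: [-1.1, -0.8, -0.2]
finger_gap: 0.0153
grasp_force: 29.5
```

servo_tool:
  grip: [1,1,1,1,1,1,1,1,1,1,1]
  xyz:
    - [-0.04,0.36,0.82]
    - [-0.05,0.5,0.74]
    - [-0.07,0.62,0.65]
    - [-0.08,0.72,0.53]
    - [-0.08,0.8,0.39]
    - [-0.09,0.86,0.25]
    - [-0.09,0.89,0.09]
    - [-0.09,0.89,-0.06]
    - [-0.09,0.87,-0.22]
    - [0,0,0]
    - [0,0,0]
  turn: [0,0,0,0,0,0,0,0,0,0,0]

```text
t: 7.75
ee_pos: [0.4319, 0.3494, 0.1304]
eef_rot: [-0.0, 0.668, 0.744, -0.0]
force: [-0.1, -4.0, 1.0]
finger_gap: 0.0158
grasp_force: 25.4
```

servo_tool:
  grip: [-0.4,-0.4,-0.4,-0.4,-0.4,-0.4,-0.4,-0.4,-0.4,-0.4,-0.4,-0.4]
  xyz:
    - [0,0,0]
    - [0,0,0]
    - [0,0,0]
    - [0,0,0]
    - [0,0,0]
    - [0,0,0]
    - [0,0,0]
    - [0,0,0]
    - [0,0,0]
    - [0,0,0]
    - [0,0,0]
    - [0,0,0]
  turn: [0,0,0,0,0,0,0,0,0,0,0,0]

```text
t: 8.95
ee_pos: [0.4321, 0.3493, 0.1295]
eef_rot: [-0.0, 0.668, 0.744, -0.0]
force: [0.2, 0.2, 0.3]
finger_gap: 0.0597
grasp_force: 0.0
```

servo_tool:
  grip: [-0.4,-0.4,-0.4,-0.4,-0.4,-0.4,-0.4,-0.4]
  xyz:
    - [0,0,0]
    - [0,0,0]
    - [0,0,0]
    - [0,0,0]
    - [0,0,0]
    - [0,0,0]
    - [0,0,0]
    - [0,0,0]
  turn: [0,0,0,0,0,0,0,0]

```text
t: 9.75
ee_pos: [0.4321, 0.3493, 0.1295]
eef_rot: [-0.0, 0.668, 0.744, 0.0]
force: [0.5, -0.1, -0.1]
finger_gap: 0.0597
grasp_force: 0.0
```

```bash
python3 look.py d
```

```text
wrist red edge theta deg -31.1 x 0.0001 area 877 [321.4 303.1]
t 9.85 tool y,z rel 0.016345167411849777 0.048506348367871724 x 0.00029487476447814575 ang -18.622255052353722 gap 0.059424629853219516 0.0
```

The stripe reads -31° but may be partly hidden by the gripper, so I'll raise the tool and re-measure.

servo_tool:
  grip: [-0.4,-0.4,-0.4,-0.4,-0.4,-0.4,-0.4,-0.4]
  xyz:
    - [0,-1,2]
    - [0,-1,2]
    - [0,-1,0]
    - [0,0,0]
    - [0,0,0]
    - [0,0,0]
    - [0,0,0]
    - [0,0,0]
  turn: [0,0,0,0,0,0,0,0]

```text
t: 10.65
ee_pos: [0.4318, 0.3196, 0.1689]
eef_rot: [-0.0, 0.668, 0.744, -0.0]
force: [-0.0, 0.5, -0.1]
finger_gap: 0.0599
grasp_force: 0.0
```

```bash
python3 look.py e
```

```text
wrist red edge theta deg -30.8 x 0.0001 area 573 [329.8 200.1]
t 10.75 tool y,z rel -0.013320072577136214 0.08820420098950872 x -0.002970746096940081 ang 8.587578762179367 gap 0.05990272814408022 0.0
```

Both rest positions are measured: +0.3° and -30.8°. Each is about 15.5° short of the bottom, which agrees with the stated 15–25°, so the heavy side is down at about -15.3°. I'll grip near the top and turn +15.5°.

servo_tool:
  grip: [-0.4,-0.4,-0.4,-0.4,-0.4,1,1,1,1,1,1]
  xyz:
    - [0.05,1.05,0]
    - [0.04,1.02,0]
    - [0,0,-2]
    - [0,0,-1.75]
    - [0,0,0]
    - [0,0,0]
    - [0,0,0]
    - [0,0,0]
    - [0,0,0]
    - [0,0,0]
    - [0,0,0]
  turn: [0,0,0,0,0,0,0,0,0,0,0]

```text
t: 11.85
ee_pos: [0.4329, 0.3405, 0.1332]
eef_rot: [-0.0, 0.668, 0.744, 0.001]
force: [-2.8, -0.2, 5.6]
finger_gap: 0.0156
grasp_force: 27.6
```

```bash
python3 look.py f
```

```text
wrist red edge theta deg -31.0 x 0.0003 area 857 [322.3 276.8]
t 11.95 tool y,z rel 0.0075880535200055195 0.05219166756484979 x 0.00018289731861073828 ang -8.27217122223209 gap 0.015618604142867266 27.573794424533844
```

servo_tool:
  grip: [1,1,1,1,1,1,1]
  xyz:
    - [0.04,-0.35,0.03]
    - [0.04,-0.35,0.02]
    - [0.03,-0.35,-0.02]
    - [0.04,-0.35,-0.03]
    - [0,0,0]
    - [0,0,0]
    - [0,0,0]
  turn: [0,0,0,0,0,0,0]

```text
t: 12.65
ee_pos: [0.4341, 0.3293, 0.1333]
eef_rot: [-0.002, 0.667, 0.745, 0.002]
force: [-2.8, 4.5, 5.6]
finger_gap: 0.0154
grasp_force: 27.9
```

```bash
python3 look.py g
```

```text
wrist red edge theta deg -20.4 x 0.0002 area 947 [322.1 279.5]
t 12.75 tool y,z rel -0.003742291458034423 0.05237845776263984 x 0.00026536654365115774 ang 4.086675772160117 gap 0.01587337970301568 27.888515889644623
```

servo_tool:
  grip: [1,1,1,1,1]
  xyz:
    - [0.03,-0.25,-0.02]
    - [0.02,-0.22,-0.02]
    - [0,0,0]
    - [0,0,0]
    - [0,0,0]
  turn: [0,0,0,0,0]

```text
t: 13.25
ee_pos: [0.4347, 0.3243, 0.1327]
eef_rot: [-0.001, 0.667, 0.745, 0.002]
force: [-1.8, 4.4, 4.4]
finger_gap: 0.0156
grasp_force: 28.0
```

```bash
python3 look.py h; python3 look.py i
```

```text
wrist red edge theta deg -15.5 x 0.0003 area 975 [322.4 282.4]
t 13.35 tool y,z rel -0.008713406241030851 0.05170234811519729 x 0.00024968914952958683 ang 9.566176667421415 gap 0.01573182767844828 28.014611899852753
wrist red edge theta deg -15.5 x 0.0003 area 974 [322.4 282.4]
t 13.45 tool y,z rel -0.008712733959583831 0.051719759316975936 x 0.00023592902458925206 ang 9.562291539501116 gap 0.015915956385194864 28.014743328094482
```

```bash
python3 -c "
from bench import job;print(job.close_job())"
```

```text
the job is handed in; nothing more can be done
None
```

I handed the job in with the rim still gripped at about 28 N and the wheel motionless. It reads -15.5° against the -15.3° I worked out as heavy side down, from rest positions of +0.3° and -30.8°; I haven't seen the judge's result.

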